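# Uncover the terminals

## Robot

A 6-joint arm with a two-finger parallel gripper is mounted at the origin on a cart in front of the work surface, level with it; the furniture and walls round the work are solid. World frame = base frame: x ahead of the robot, y to its left, z up, the work surface at z = 0. Lengths are in m, angles in degrees, forces in N, time in s.
With the tool pointing down it reaches from about 0.3 to 0.875 m from the base axis. Payload 6.4 kg.
Tool frame: the origin (TCP) lies between the finger pads; the fingertips stand 22 mm ahead of it and the grasp point (between the pads) lies 3 mm ahead of it; z points along the fingers, y is the direction in which the jaws open and shut (so a half turn about z gives the same grasp; the last joint's range is limited). The gripper opens to 88 mm and grips with 3 to 60 N. Pads are 18 mm wide; open, the fingers measure 123 mm over their backs; the gripper's body (75 mm by 187 mm) begins 45 mm behind the grasp point.
Start: joints at [-87.737, 10.359, 92.074, -0, 77.567, -11.82], TCP at [0.14, -0.558, 0.261] pointing down, gripper open.
Joint ranges: [-171.53, 171.53], [-51.25, 118.39], [17.06, 147.69], [-65.23, 245.23], [0, 150.52], [-178.68, 178.68]. Speed limits (degrees/s): [147.25, 147.25, 172.46, 180, 180, 180].

## Interface

Orientations are given as [roll, pitch, yaw] about the fixed x, y, z axes, in that order (R = Rz(yaw) Ry(pitch) Rx(roll)).
In Python, from workcell import ctrl, planner, viewer, workorder gives the robot as it stands. The module is installed in compiled form; this text tells all that it offers. Calls block until the motion is done:
- ctrl.move_ptp(position, orientation): joint-space move of the TCP to a pose.
- ctrl.move_linear(position, rotation=None, vel=0.15, guard=None): straight line of the TCP; rotation=None keeps the orientation; vel is the mean speed in m/s. With guard (N) it stops when the force on the tool has changed by that much, and returns True; else False.
- ctrl.move_j(angles): joint-space move.
- ctrl.move_gripper(opening, grip_force=None): finger opening in m; grip_force is the grip in N (None keeps the last); returns when the fingers have stopped.
- ctrl.hold(seconds).
- planner.solve_ik(position, orientation): joint angles nearest the present ones, or None.
- viewer.snapshot(name): name is "scene" or "side" or "wrist"; returns a dict with "image" (400x640x3 uint8, red, green, blue), "fx", "fy", "cx", "cy" (pixels), "R" (3x3) and "t" (3): a world point X has camera coordinates R X + t. Camera axes: x right, y down, z forward; pixel columns grow to the right and rows downward; lengths in m; the calibration is good to about 2 mm. A picture is of the moment at which its call begins. There is no depth.
A pose or a line that the arm cannot do raises ctrl.Unreachable and nothing moves.
- workorder.sign_off(): hands the job in, once; it reports no verdict.
Trained networks look in the newest picture that a camera, given by its name, has taken for a name from the list of things; names that differ only in an ending like _2 or _b are one class to them, and where a whole thing is asked for, a point or a joint stands for the part that bears it (a point fixed in the world has none). Each returns a list of dicts, best first, with "conf" (0 to 1); they miss things now and then, are a little off and sometimes report something else, mostly with a low value. They report only what shows in the picture. A call takes as long as a camera call. They do not tell look-alikes from the thing itself.
- viewer.find_in(camera, query): "rect" ([left, top, right, bottom] in pixels, round what is visible of it).
- viewer.silhouettes(camera, query): "mask" (400x640 bool, what is visible of it) and "rect" ([left, top, right, bottom] in pixels, round what is visible of it).
Readings, each from a call of its own:
- ctrl.get_time(): time.
- ctrl.get_joints(): joint angles.
- ctrl.get_qvel(): joint speeds.
- ctrl.get_effort(): joint torques, N m.
- ctrl.get_tcp_pos(): TCP position.
- ctrl.get_eef_rot(): TCP orientation.
- ctrl.get_force(): force on the tool from outside, world axes, zero at the start.
- ctrl.get_torque(): the same for the moment, N m.
- ctrl.get_gripper_width(): finger opening in m.
Only numpy, scipy, OpenCV 4.12 (cv2) and the standard library are available. Lean on these libraries where they do the work, as an engineer would, in place of code of your own. Each camera call takes 0.05 s, during which the arm holds its last target. There are 200 camera calls.

## Task

Open the grey terminal box that is screwed to the bench: press its black snap tab down until the hook lets go of the cover and the cover springs forward a little, then, pushing against the cover's raised rib with the fingertips, push the cover off its seat until it lies flat on the lower ledge in front of the end stop. Only press and push, gently: do not grip, lift or tip the cover, and leave the other things on the bench where they are.

Things in the scene. Friction and masses are not known exactly. Their poses are not given: they have to be found in the camera images.
- terminal_box: Grey terminal box fixed to the bench, 270 x 74 mm plus small mounting ears; place and yaw vary. Origin: on the bench under it. Its x axis is the way the cover slides off, z up. Along x it runs from -145 to +125 mm: plinth with snap tab (to -80), seat (-78..+10), ledge (+10..+120), end stop (120..125, top 46 mm). Side rails (inner faces y = +-32 mm, tops 48 mm) guide the cover all the way.
- seat (a point): Middle of the seat where the cover lies at first, 40 mm above the bench, box x = -32.5 mm: two strips on either side of an open well (box x -61..-2, 36 mm wide) with three brass terminals in it. The seat ends at box x = +10 mm.
- ledge (a point): Middle of the top of the ledge on to which the cover is pushed, box x = 65, y = 0 mm: a plain flat 110 mm long, 37 mm above the bench (3 mm lower than the seat), closed at its far end by the end stop.
- cover: Loose white plastic cover plate, 85 (x) x 60 (y) x 6 mm, about 80 g. Origin: centre of its underside; axes as the box's. Starts at box x -32.5 mm; let go, a spring (2 N) moves it 10 to 18 mm forward; then it slides with about 1 N. Past box x 52.5 mm it is off the seat and drops 3 mm on to the ledge; it meets the end stop at 77.5 mm. A catch ridge 8 mm high on its rear edge is held by the tab's hook.
- tab (a joint): Angle of the snap tab, a spring rocker: 0 at rest (hooked), grows as the pad is pressed down, lets the cover go at about 0.21 rad, fully pressed at 0.32 rad (pad centre about 10 mm down). Takes 1 N to start and about 4 N to press fully; springs back by itself when let go.
- tab_pad (a point): Centre of the top of the snap tab's pad, the place to press (28 along x by 30 mm across), 59 mm above the bench at rest, box x = -126, y = 0 mm. The tab is a black plastic rocker 4 mm thick, pivot at box x = -95, z = 52 mm between two cheeks (tops 61 mm, x -99..-91); its hook ends at box x = -66 mm, top 59 mm.
- push_rib (a point): Middle of the top edge of the push rib's rear face, the face to push against. The rib is 40 mm wide, 5 mm thick, from x = 12.5 mm of the cover's frame, top 20 mm above its underside (14 above the plate). Behind it the plate is bare for 45 mm to the hook, 55 mm once sprung forward. The cover is light: fingers still pressing on the rib lift it by friction when raised, so draw back first.
- epoxy_a: Bystander: bottle, white with blue cap, 42 x 43 x 115 mm, standing behind the box. Origin under its base.
- epoxy_b: Bystander: bottle, white with orange cap, 42 x 43 x 115 mm, standing behind the box. Origin under its base.
- shaft_pad_2: Bystander: black rubber vice pad, 38 x 50 x 32 mm, in front of the box. Origin under its base.
- ferrule_1: Bystander: small black ferrule, 14 x 14 x 22 mm, standing in front of the box. Origin under its base.
- ferrule_2: Bystander: small black ferrule, 14 x 14 x 22 mm, standing in front of the box. Origin under its base.
- tape_measure: Bystander: tape measure, 32 x 82 x 66 mm, left of the box. Origin under its base.
- lime_roll: Bystander: roll of tape, 92 x 96 x 18 mm, lying at the left rear. Origin under its base.
- screwdriver_blue: Bystander: screwdriver, 25 x 170 x 26 mm, lying left of the box. Origin under its middle.
Mind the look-alikes: they are no part of the job. What is meant by the cover is not brown or red, and is the larger of those in its own colour.

How it is judged (in metres and radians):
On the way:
1. the snap tab is pressed down far enough to let the cover go (0.2 rad) (value of joint tab above 0.2 rad), for 0.05 s.
At the end, for the whole second after the job is handed in: the cover is wholly off its seat and lies flat (within 2 degrees) and still on the lower ledge between the rails (its origin 50 to 85 mm along the box's x, 34 to 38.5 mm above the box's foot), and the tab is back up (under 0.06 rad) (x of cover in the frame of terminal_box between 0.05 and 0.085 m and z of cover in the frame of terminal_box between 0.034 and 0.0385 m and angle between cover's own z axis and vertical below 0.035 rad and linear speed of cover below 0.01 m/s and value of joint tab below 0.06 rad); the robot touches nothing.
It fails at once if the cover is gripped or pushed with more than 32 N (contact force between the fingers and cover above 32 N).
It fails at once if the cover is lifted more than 10 mm above its seat (z of cover in the frame of terminal_box above 0.05 m).
It fails at once if the cover is tipped by more than 12 degrees (angle between cover's own z axis and vertical above 0.21 rad).
It fails at once if a bystander is moved more than 20 mm or knocked over (distance of any of epoxy_a, epoxy_b, shaft_pad_2, ferrule_1, ferrule_2, tape_measure, lime_roll, screwdriver_blue from where it was at the start of the episode above 0.02 m or angle between any of epoxy_a, epoxy_b, shaft_pad_2, ferrule_1, ferrule_2, tape_measure, lime_roll, screwdriver_blue's own z axis and vertical above 0.5 rad).
It also fails if it takes over 40 s, if anything falls off the work surface, if the arm or the gripper's body presses on something with over 40 N, if the wrist force passes 120 N, or if a joint passes its speed limit or range.

## Working session

There is one attempt and no reset: what is moved stays moved. The work goes in short steps, each a Python script; the robot and the scene stay as the last script left them, time stands still between calls to the robot, and variables do not carry over. Pictures are saved under pics/ and viewed, about 8 in all and at most 12, crops included, and the job is handed in when it is done.

```bash
mkdir -p pics
python3 - <<'E'
from workcell import ctrl, viewer
import cv2, numpy as np, pickle
S={}
for c in ["scene","side"]:
    s=viewer.snapshot(c); S[c]=s
    cv2.imwrite(f"pics/{c}1.png",s["image"][:,:,::-1])
    print(c,s["fx"],s["cx"],s["cy"],(-s["R"].T@s["t"]).round(3),s["R"][2].round(2))
    for q in ["terminal_box","cover","tab","tab_pad","push_rib"]:
        try: print(q,[(np.round(d["rect"]).tolist(),round(d["conf"],2)) for d in viewer.find_in(c,q)][:5])
        except Exception as e: print(q,e)
pickle.dump(S,open("s1.pkl","wb"))
E
```

```text
scene 442.91475616221004 323.29529339271176 203.15391297779345 [-0.012  0.605  0.869] [ 0.53 -0.4  -0.75]
terminal_box [([307.0, 173.0, 402.0, 256.0], 0.66)]
cover [([326.0, 197.0, 368.0, 230.0], 0.8), ([278.0, 200.0, 310.0, 216.0], 0.78), ([375.0, 148.0, 409.0, 172.0], 0.73), ([420.0, 180.0, 439.0, 199.0], 0.7), ([261.0, 250.0, 304.0, 304.0], 0.46)]
tab [([310.0, 211.0, 340.0, 232.0], 0.76), ([326.0, 196.0, 367.0, 230.0], 0.19)]
tab_pad [([312.0, 214.0, 339.0, 235.0], 0.79)]
push_rib [([328.0, 197.0, 365.0, 229.0], 0.96), ([422.0, 184.0, 440.0, 201.0], 0.78), ([371.0, 150.0, 407.0, 176.0], 0.71), ([281.0, 202.0, 308.0, 217.0], 0.54)]
side 515.9662658514624 321.78362225621163 194.04011281206962 [0.055 0.997 0.738] [ 0.42 -0.7  -0.57]
terminal_box [([308.0, 164.0, 381.0, 245.0], 0.63)]
cover [([327.0, 186.0, 360.0, 209.0], 0.89), ([401.0, 168.0, 415.0, 183.0], 0.72), ([336.0, 149.0, 372.0, 164.0], 0.71), ([268.0, 203.0, 295.0, 220.0], 0.61)]
tab [([315.0, 200.0, 339.0, 224.0], 0.48), ([308.0, 152.0, 324.0, 198.0], 0.15)]
tab_pad [([317.0, 200.0, 341.0, 220.0], 0.65)]
push_rib [([270.0, 204.0, 297.0, 219.0], 0.82), ([336.0, 147.0, 372.0, 164.0], 0.81), ([327.0, 186.0, 364.0, 212.0], 0.65), ([400.0, 168.0, 416.0, 181.0], 0.52), ([306.0, 151.0, 323.0, 199.0], 0.47)]
```

Run:
```python
import cv2
a=cv2.imread("pics/scene1.png")[120:320,230:480]; cv2.imwrite("pics/sc_crop.png",cv2.resize(a,(750,600),interpolation=cv2.INTER_CUBIC))
a=cv2.imread("pics/side1.png")[120:270,250:440]; cv2.imwrite("pics/si_crop.png",cv2.resize(a,(760,600),interpolation=cv2.INTER_CUBIC))
```

```text
(no output)
```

View pics/sc_crop.png

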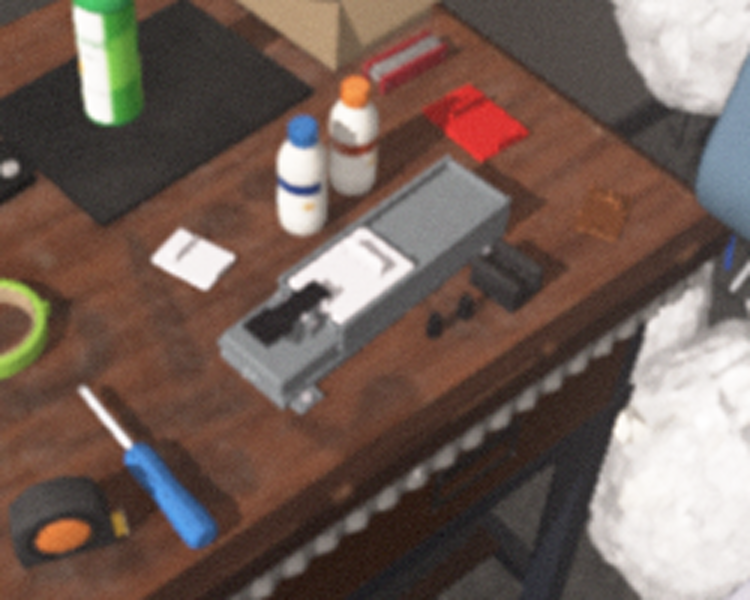

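View pics/si_crop.png

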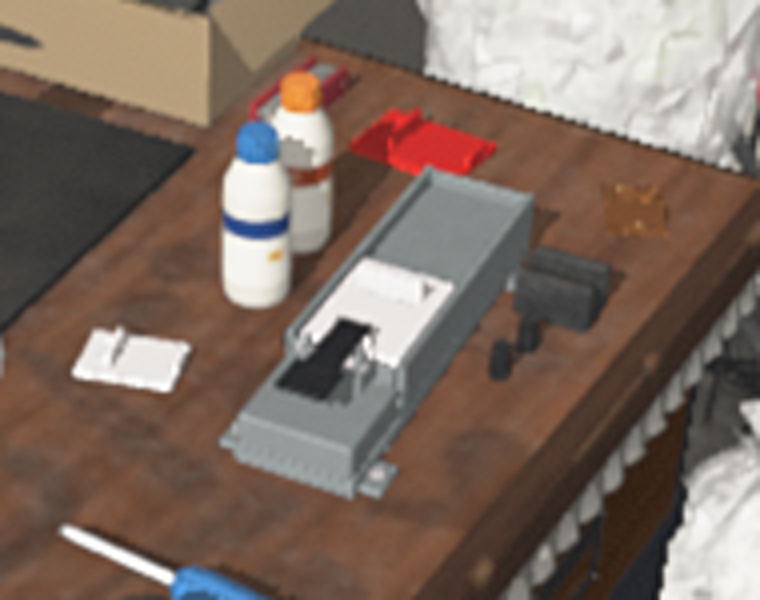

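The white cover in the box is at scene (347,213). The look-alikes are the small white plate at (294,208), the red one at (389,160) and the brown one at (430,190). I choose the white one in the box, as it is the larger of the two whites. Next I fit the box pose from picked corners in both views, then look from above with the wrist camera.

```bash
cat > h.py <<'E'
import numpy as np, pickle, cv2
from scipy.optimize import least_squares
def proj(s,X):
    p=np.asarray(X)@np.asarray(s["R"]).T+s["t"]
    return np.c_[s["fx"]*p[:,0]/p[:,2]+s["cx"], s["fy"]*p[:,1]/p[:,2]+s["cy"]]
def b2w(P,X):
    X=np.atleast_2d(X)/1000.; c,s=np.cos(P[2]),np.sin(P[2])
    return np.c_[P[0]+c*X[:,0]-s*X[:,1],P[1]+s*X[:,0]+c*X[:,1],X[:,2]]
def fit(obs,P0):  # obs: list of (snap, boxpts, pix)
    f=lambda P: np.concatenate([(proj(s,b2w(P,X))-px).ravel() for s,X,px in obs])
    r=least_squares(f,P0,loss="soft_l1"); return r.x,r.fun.reshape(-1,2)
E
python3 - <<'E'
from h import *
S=pickle.load(open("s1.pkl","rb"))
sc=np.array([[447,158],[510,205],[365,228],[412,265],[285,403]])/3+[230,120]
si=np.array([[430,168],[532,195],[372,262],[452,285],[352,495]])/4+[250,120]
X=np.array([[125,37,48],[125,-37,48],[10,30,46],[10,-30,46],[-145,-37,0]])
P,r=fit([(S["scene"],X,sc),(S["side"],X,si)],[.4,0.1,-.5])
print(P,np.degrees(P[2]),r.round(1).tolist())
print(b2w(P,[[-126,0,59],[-20,0,60],[65,0,37]]).round(4))
np.save("P.npy",P)
from workcell import ctrl,viewer,planner
c=b2w(P,[-10,0,0])[0]; y=np.degrees(P[2])
for dy in (90,-90,0,180):
    print(dy,planner.solve_ik([c[0],c[1],.3],[180,0,y+dy]))
s=viewer.snapshot("wrist"); T=ctrl.get_tcp_pos(); print(T,ctrl.get_eef_rot(),-s["R"].T@s["t"],s["R"],s["fx"])
E
```

```text
[ 0.51693296  0.10385111 -1.47673493] -84.6106788706477 [[0.3, -1.3], [0.9, -2.3], [-1.1, -0.6], [0.7, 0.1], [-1.0, 2.6], [-0.3, -0.6], [1.2, 0.0], [-2.2, -0.5], [0.9, 0.5], [-0.1, 1.9]]
[[0.5051 0.2293 0.059 ]
 [0.5151 0.1238 0.06  ]
 [0.523  0.0391 0.037 ]]
90 [-4.43775046e-01  2.51667719e+00  9.61097520e+01 -2.54444375e-14
  8.13735708e+01  8.41669038e+01]
-90 [ -0.44377505   2.51667719  96.10975203   0.          81.37357078
 -95.83309618]
0 [-4.43775046e-01  2.51667719e+00  9.61097520e+01 -2.54444375e-14
  8.13735708e+01  1.74166904e+02]
180 [-0.44377505  2.51667719 96.10975203  0.         81.37357078 -5.83309618]
[ 0.13990507 -0.55772841  0.26074888] [1.79998216e+02 3.45997799e-03 1.40846768e+01] [ 0.2208327  -0.53841677  0.38450631] [[ 2.43903864e-01 -9.69799291e-01  4.90498252e-04]
 [-9.19531773e-01 -2.31100838e-01  3.17889478e-01]
 [-3.08175636e-01 -7.79855009e-02 -9.48127649e-01]] 276.0759733221397
```

Run:
```python
from h import *
from workcell import ctrl,viewer
P=np.load("P.npy"); y=np.degrees(P[2])
c=b2w(P,[-10,-10,0])[0]
ctrl.move_gripper(0.0)
ctrl.move_ptp([c[0],c[1],.25],[180,0,y-90]); ctrl.hold(.3)
s=viewer.snapshot("wrist"); pickle.dump(s,open("w1.pkl","wb"))
im=s["image"][:,:,::-1].copy(); cv2.imwrite("pics/w1.png",im)
for n,q in (("pad",[-126,0,59]),("rib",[-20,0,60]),("corner",[125,37,48])): print(n,proj(s,b2w(P,q)).round(1))
for q in ["cover","tab_pad","push_rib","terminal_box","epoxy_a"]:
    print(q,[(np.round(d["rect"]).tolist(),round(d["conf"],2)) for d in viewer.find_in("wrist",q)][:4])
print(ctrl.get_time(),ctrl.get_tcp_pos(),ctrl.get_eef_rot(),ctrl.get_gripper_width())
```

```text
pad [[419.  189.2]]
rib [[329.7 189.5]]
corner [[214.8 214.8]]
cover [([303.0, 164.0, 373.0, 212.0], 0.98), ([126.0, 100.0, 179.0, 142.0], 0.89), ([358.0, 243.0, 391.0, 269.0], 0.59)]
tab_pad [([367.0, 172.0, 432.0, 201.0], 0.58), ([487.0, 114.0, 539.0, 235.0], 0.18)]
push_rib [([148.0, 203.0, 193.0, 260.0], 0.76), ([125.0, 96.0, 182.0, 141.0], 0.73), ([359.0, 244.0, 390.0, 274.0], 0.71), ([300.0, 162.0, 375.0, 212.0], 0.7)]
terminal_box [([211.0, 141.0, 431.0, 220.0], 0.9)]
epoxy_a [([238.0, 235.0, 276.0, 270.0], 0.64), ([295.0, 231.0, 321.0, 245.0], 0.62)]
5.25 [0.50603405 0.11288032 0.25001476] [ 1.79999291e+02  1.97392109e-03 -1.74610168e+02] 0.0006918529160277749
```

View pics/w1.png

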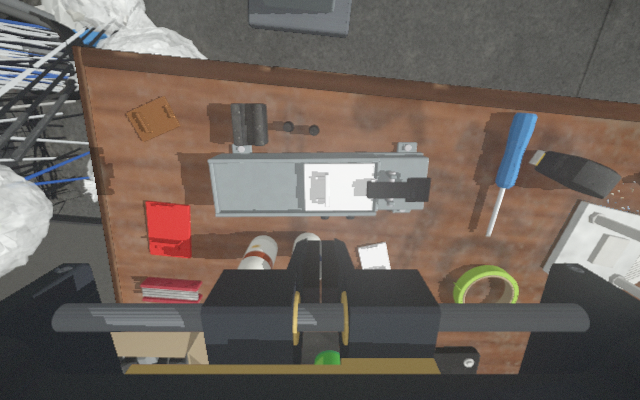

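The wrist view from above shows the box at (210–430, 150–218), the white cover at about (340,188), the rib at about (318,188), the black tab at 367–430, and the bottles at (258,253) and (306,238). The small white plate is at (375,257), outside the box. I take one close crop to check the choice and refine the fit.

Run:
```python
import cv2
a=cv2.imread("pics/w1.png")[135:235,205:440]; cv2.imwrite("pics/w1c.png",cv2.resize(a,None,fx=3.4,fy=3.4,interpolation=cv2.INTER_CUBIC))
```

```text
(no output)
```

View pics/w1c.png

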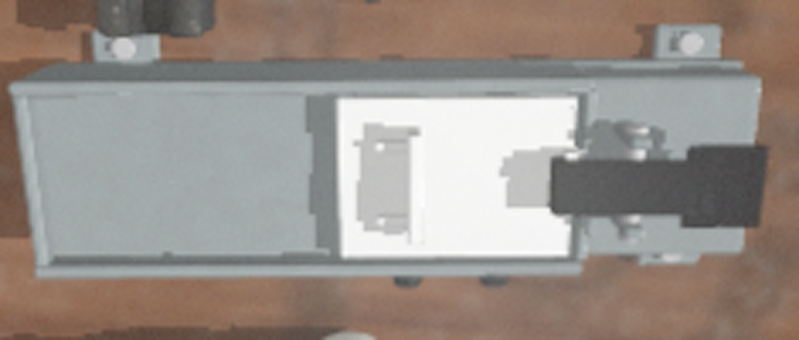

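Run:
```python
from h import *
S=pickle.load(open("s1.pkl","rb")); W=pickle.load(open("w1.pkl","rb"))
sc=np.array([[447,158],[510,205],[365,228],[412,265]])/3+[230,120]
si=np.array([[430,168],[532,195],[372,262],[452,285]])/4+[250,120]
X=np.array([[125,37,48],[125,-37,48],[10,30,46],[10,-30,46]])
w=np.array([[10,84],[38,275],[337,97],[343,258],[768,146],[760,227],[552,185]])/3.4+[205,135]
Y=np.array([[125,-37,48],[125,37,48],[10,-30,46],[10,30,46],[-140,-15,59],[-140,15,59],[-66,0,59]])
P0=np.load("P.npy")
for o in ([(W,Y,w)],[(W,Y,w),(S["scene"],X,sc),(S["side"],X,si)]):
    P,r=fit(o,P0); print(P,np.degrees(P[2]),r.round(1).tolist())
P,r=fit([(W,Y,w)],P0)
P,_=fit([(W,Y,w),(S["scene"],X,sc),(S["side"],X,si)],P0)
np.save("P.npy",P); print(b2w(P,[[-126,0,59],[-20,0,60],[65,0,37]]).round(4))
# bottle rough: cap pixel at z=.115
for px in ([258,240],[306,236]):
    d=W["R"].T@np.array([(px[0]-W["cx"])/W["fx"],(px[1]-W["cy"])/W["fy"],1]); c=-W["R"].T@W["t"]; X=c+d*(.11-c[2])/d[2]
    q=X[:2]-P[:2]; print(np.cos(P[2])*q[0]+np.sin(P[2])*q[1],-np.sin(P[2])*q[0]+np.cos(P[2])*q[1])
```

```text
[ 0.51889382  0.10372077 -1.46822188] -84.12291697730944 [[-1.0, -0.6], [-1.1, 1.1], [0.0, 0.2], [-0.5, -0.3], [1.1, -0.4], [0.4, 0.0], [0.8, 0.9]]
[ 0.51837891  0.10386537 -1.47230566] -84.35690028648999 [[-0.8, -1.5], [-1.2, 0.3], [0.3, -0.2], [-0.4, -0.7], [1.3, -0.3], [0.5, 0.1], [0.9, 0.7], [-0.2, -1.7], [0.4, -2.8], [-1.5, -0.9], [0.3, -0.2], [-1.0, -0.7], [0.5, -0.2], [-2.8, -0.7], [0.4, 0.2]]
[[0.506  0.2293 0.059 ]
 [0.5164 0.1238 0.06  ]
 [0.5248 0.0392 0.037 ]]
0.057271446908916133 0.03937282513732867
0.006292655354235432 0.03491001278374082
```

Run:
```python
from h import *
from workcell import ctrl,viewer
P=np.load("P.npy"); R=[180,0,np.degrees(P[2])-90]
def g(x,tip): return b2w(P,[x,0,tip+22])[0]
ctrl.move_ptp(g(-130,100),R); ctrl.move_linear(g(-130,66),R,vel=.1); ctrl.hold(.2)
f0=np.array(ctrl.get_force()); print("f0",f0)
for z in (62,60,58,56,55,54,53,52,51,50):
    hit=ctrl.move_linear(g(-130,z),vel=.03,guard=12); ctrl.hold(.1)
    f=np.array(ctrl.get_force())-f0; print(z,hit,f.round(2),round(1000*ctrl.get_tcp_pos()[2]-22,1))
    if hit or f[2]>14: break
ctrl.hold(.2)
s=viewer.snapshot("wrist"); cv2.imwrite("pics/w2.png",cv2.resize(s["image"][120:320,200:480,::-1],None,fx=2.5,fy=2.5))
ctrl.move_linear(g(-130,100),vel=.1); ctrl.hold(.2)
for c in ("scene","side"):
    s=viewer.snapshot(c); pickle.dump(s,open(f"{c}2.pkl","wb")); cv2.imwrite(f"pics/{c}2.png",s["image"][:,:,::-1])
s=viewer.snapshot("wrist"); pickle.dump(s,open("w3.pkl","wb"));a=s["image"][:,:,::-1]; cv2.imwrite("pics/w3.png",a)
print(proj(s,b2w(P,[[10,-30,46],[10,30,46],[22,0,46],[-140,0,59]])).round(1).tolist(),ctrl.get_time())
```

```text
f0 [ 0.15514803  0.24376367 -0.50840058]
62 False [-1.33 -0.19  0.89] 62.0
60 False [ 0.64 -0.08  0.87] 59.9
58 False [0.13 0.87 1.5 ] 58.2
56 False [1.   2.13 2.1 ] 56.1
55 False [0.63 2.55 3.35] 55.1
54 False [0.82 2.61 3.83] 54.0
53 False [0.91 2.72 3.15] 53.0
52 False [0.05 3.07 3.87] 52.0
51 False [-0.44  2.1   2.8 ] 51.0
50 False [-2.17  1.35 10.38] 50.7
[[133.8, 182.0], [149.5, 253.4], [126.6, 219.3], [335.2, 226.3]] 11.4583
```

View pics/w3.png

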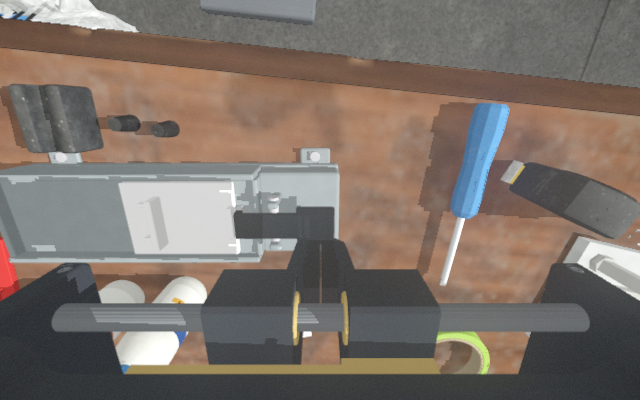

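The cover has sprung about 11 mm: its front edge is at about (127,218) where unsprung it would be about (141,218), and the catch ridge is ahead of the hook at about (236,222). Next I lower the closed fingers behind the rib and push.

Run:
```python
from h import *
from workcell import ctrl,viewer
P=np.load("P.npy"); R=[180,0,np.degrees(P[2])-90]; ux=np.array([np.cos(P[2]),np.sin(P[2]),0])
def g(x,tip): return b2w(P,[x,0,tip+22])[0]
ctrl.move_linear(g(-33,100),R,vel=.15); ctrl.move_linear(g(-33,62),vel=.1); ctrl.hold(.2)
f0=np.array(ctrl.get_force())
hit=ctrl.move_linear(g(-33,51),vel=.04,guard=6); ctrl.hold(.1)
f=np.array(ctrl.get_force())-f0; print("down",hit,f.round(2))
if not hit:
  for x in range(-27,60,6):
    hit=ctrl.move_linear(g(x,51),vel=.04,guard=12)
    f=np.array(ctrl.get_force())-f0; print(x,hit,round(-f@ux,1),round(f[2],1))
    if hit: break
s=viewer.snapshot("wrist"); cv2.imwrite("pics/w4.png",s["image"][:,:,::-1])
s=viewer.snapshot("side"); cv2.imwrite("pics/s4.png",cv2.resize(s["image"][120:270,250:440,::-1],None,fx=4,fy=4,interpolation=cv2.INTER_CUBIC))
print(ctrl.get_time(),ctrl.get_tcp_pos())
```

```text
down False [-0.36  1.82 -0.14]
-27 False 1.5 -1.4
-21 False 1.6 -1.1
-15 False 1.2 -1.3
-9 False 1.1 -0.7
-3 False 0.6 -1.5
3 False 1.0 -1.0
9 False 2.0 -0.7
15 False 1.7 -0.4
21 False 1.7 -0.1
27 False 1.5 -0.3
33 False 1.0 -1.4
39 False 2.1 -0.7
45 False 1.4 -1.2
51 False 0.9 -0.5
57 False 1.4 -1.0
18.1167 [0.5240104  0.04705683 0.07302823]
```

View pics/w4.png

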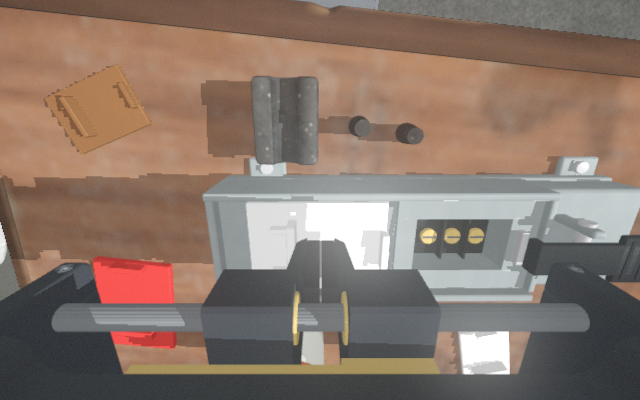

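Run:
```python
from h import *
from workcell import ctrl,viewer
P=np.load("P.npy")
s=viewer.snapshot("wrist")
for x in (52,56,60,64,68): print(x,proj(s,b2w(P,[[x+42.5,-20,43],[x-42.5,-20,43],[x+12.5,-20,57]])).round(0).tolist())
print("stop/seat",proj(s,b2w(P,[[120,-20,46],[10,-20,40]])).round(0).tolist())
cv2.imwrite("pics/w5.png",cv2.resize(s["image"][160:290,195:445,::-1],None,fx=3.2,fy=3.2,interpolation=cv2.INTER_CUBIC))
```

```text
52 [[259.0, 217.0], [401.0, 217.0], [308.0, 227.0]]
56 [[253.0, 217.0], [394.0, 217.0], [301.0, 227.0]]
60 [[246.0, 217.0], [388.0, 217.0], [294.0, 227.0]]
64 [[239.0, 217.0], [381.0, 217.0], [287.0, 227.0]]
68 [[233.0, 217.0], [374.0, 217.0], [279.0, 227.0]]
stop/seat [[215.0, 219.0], [399.0, 215.0]]
```

View pics/w5.png

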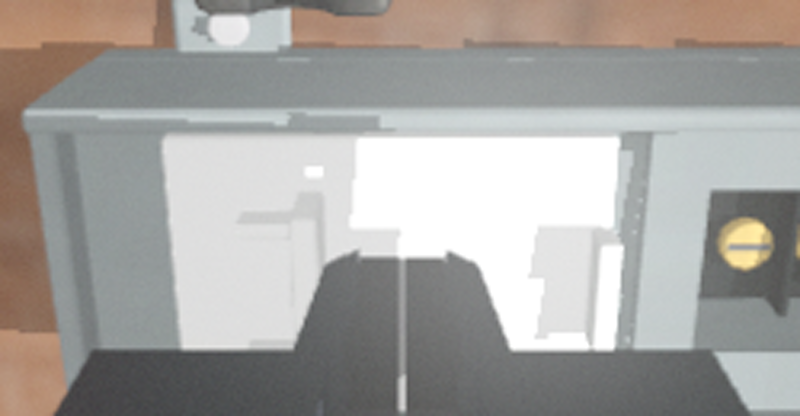

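The cover's front edge is at pixel 246 and its rear at 389, so it is at about x = 60 mm. It is past the seat edge (398), with a visible gap. I push 6 mm more for margin, draw back, then raise and retreat.

Run:
```python
from h import *
from workcell import ctrl,viewer
P=np.load("P.npy"); R=[180,0,np.degrees(P[2])-90]
def g(x,tip): return b2w(P,[x,0,tip+22])[0]
print(ctrl.move_linear(g(63,51),vel=.03,guard=10))
ctrl.move_linear(g(55,51),vel=.04); ctrl.hold(.2)
ctrl.move_linear(g(55,120),vel=.08); ctrl.move_linear(g(20,190),vel=.15)
ctrl.hold(.3)
s=viewer.snapshot("wrist")
for x in (60,64,66,68): print(x,proj(s,b2w(P,[[x+42.5,0,43],[x-42.5,0,43],[x+12.5,0,57]])).round(0).tolist())
print("stop/seat/pad",proj(s,b2w(P,[[120,0,46],[10,0,40],[-140,0,59]])).round(0).tolist())
cv2.imwrite("pics/w6.png",cv2.resize(s["image"][130:280,160:480,::-1],None,fx=2.5,fy=2.5,interpolation=cv2.INTER_CUBIC))
s=viewer.snapshot("side"); cv2.imwrite("pics/s6.png",cv2.resize(s["image"][120:270,250:440,::-1],None,fx=4,fy=4,interpolation=cv2.INTER_CUBIC))
print(proj(s,b2w(P,[[66+42.5,-30,43],[66+42.5,-30,46]])),ctrl.get_time(),ctrl.get_force())
```

```text
False
60 [[246.0, 187.0], [324.0, 187.0], [271.0, 191.0]]
64 [[243.0, 187.0], [320.0, 187.0], [268.0, 191.0]]
66 [[241.0, 187.0], [318.0, 187.0], [266.0, 191.0]]
68 [[239.0, 187.0], [316.0, 187.0], [264.0, 191.0]]
stop/seat/pad [[229.0, 188.0], [330.0, 186.0], [475.0, 191.0]]
[[378.39636701 172.61499409]
 [378.4950722  171.60372055]] 21.1583 [ 0.75828255  0.72162733 -0.47033336]
```

View pics/w6.png

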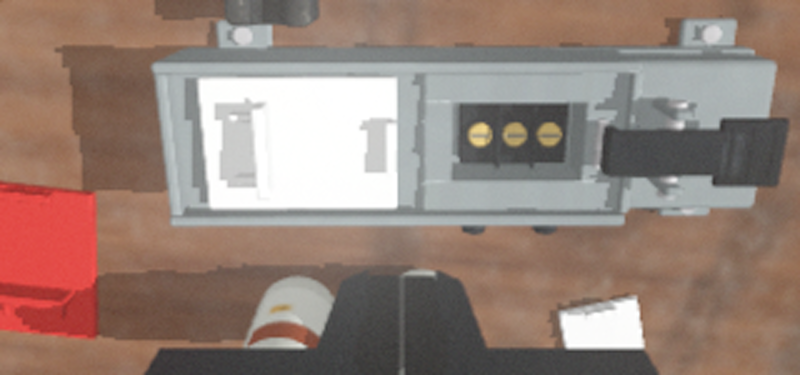

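View pics/s6.png

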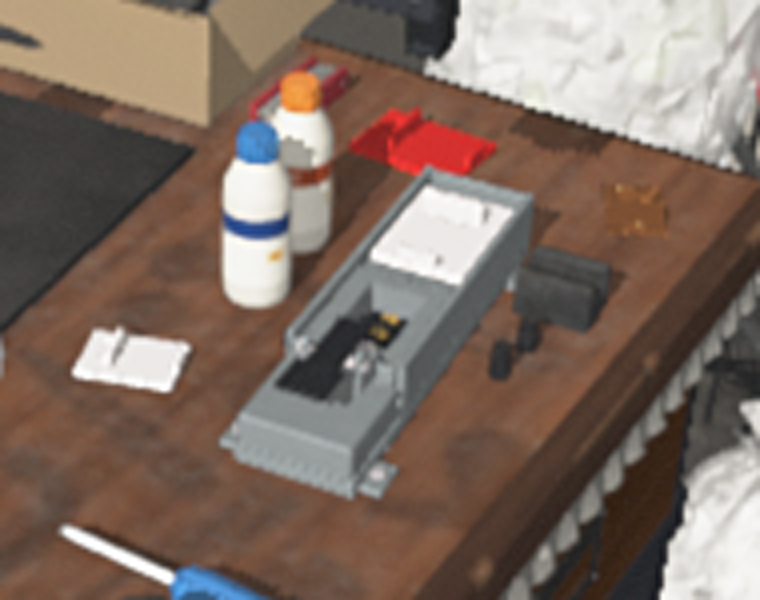

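The cover lies flat on the ledge: its front is at pixel 242 and its rear at 319, so x is about 65–66 mm, with gaps to both the seat edge and the end stop. The tab is back up and the bystanders look unmoved. The arm is clear, so I hand the job in.

Run:
```python
from workcell import ctrl,workorder
ctrl.hold(.3); workorder.sign_off(); print(ctrl.get_time())
```

```text
the job is handed in; nothing more can be done
the job is handed in; nothing more can be done
```

The terminal box is open: the white cover lies flat on the lower ledge and the snap tab is back up. I handed the job in soon after the 21 s mark; sign-off gives no verdict.

- **What I did:** With the fingers closed, I pressed the tab down to its stop (about 10 N on the tool at the end). The cover sprung forward about 11 mm. I then pushed it along by its rib with about 1–2 N, drew the fingers back 8 mm and raised them clear.
- **Cover position:** The last wrist picture puts the cover at about 65–66 mm along the box, with visible gaps to both the seat edge and the end stop. The side picture shows it flat.
- **Bystanders:** Those visible in the last pictures look the same as in the first. The tape measure and the lime roll were outside the last pictures I viewed, but the arm did not go near them after I last saw them.
- **Limits of the checks:** I judged the cover's height and tilt, and whether the tab was up, by eye and did not measure them. The box pose from the two sets of views agreed to within about 2 mm and 0.5°. No check failed.

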